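# Strip the empty core off the label holder

### The job

Slide the empty cardboard core off the open end of the label holder's arm without straining the arm (the arm has been knocked askew and bent sideways, so feel your way along it and hardly press on it), then put the core down gently on the floor of the white basket that already has a core standing in it. Do not knock that core over or shove the tape roll about, and let go at the end.

Things in the scene. Friction and masses are not known exactly. Their poses are not given: they have to be found in the camera images.
- holder: Grey steel label holder, fixed: foot plate 150 x 110 mm, 12 mm thick; upright 30 x 46 mm, 157 mm tall. Origin: on the table under the upright's centre. x axis: roughly the way its arm sticks out. The arm is a level, rigid, round aluminium bar 25 mm in diameter, fixed at the upright, with a plain rounded open end about 210 mm from the upright's centre. A 38 mm collar on it ends 21 mm from that centre.
- clamp (a point): Centre of the clamp in the upright, 135 mm above the table, the arm's height. Axes as the holder's. The arm is NOT along the x axis: it starts up to 5 mm to one side of this point, is swung sideways by up to 0.1 rad, and 100 mm from here it has a sideways bend of up to 0.2 rad, either way. None of this is reported; see or feel it. More than 10 N between core and arm strains the arm.
- core: Empty cardboard core: tube 40 mm outside, 30 mm inside, 24 mm long, 30 to 60 g, hanging on the arm 55 to 70 mm from the clamp point. Origin: centre of the tube. x: along its bore, at the start towards the arm's open end. It has 2.5 mm play all round on the arm: it hangs about 2.5 mm below the arm's axis and may be cocked sideways up to 0.05 rad from the arm's direction.
- basket: White stock basket, fixed, open on top: 130 (its x) x 170 (its y) mm outside, 50 mm high, walls 4 mm, floor 4 mm thick. Origin: centre of its underside on the table. The free space for the core lies at its -y half. Holds one standing core. A second basket of the same kind nearby holds cartons instead.
- spare: The cardboard core already in the basket, loose, of the same size (40 mm outside, 24 mm tall) but standing on end near the basket's +y end, about 53 mm from its centre. Origin: centre of its underside, z up.
- tape: Loose cream roll of packing tape lying flat on the table beside the holder, 90 mm in diameter, 45 mm high, 200 g. Origin: centre of its underside.
There are look-alikes about, which are no part of the job. Leave any black look-alike of the basket alone.

How it is judged (in metres and radians):
On the way:
1. the core is clear of the arm's open end and still held at about the arm's height (horizontal distance between core and clamp above 0.226 m and height (world z) of core above 0.1 m), for 0.1 s.
At the end, for the whole second after the job is handed in: The core rests on the floor of the basket with the standing core: its centre inside the basket walls and less than 30 mm above the table, at rest (under 0.03 m/s), let go (x of core in the frame of basket between -0.06 and 0.06 m and y of core in the frame of basket between -0.08 and 0.08 m and z of core in the frame of basket below 0.03 m and linear speed of core below 0.03 m/s); the robot touches nothing.
It fails at once if the core is forced against the arm with more than 10 N (contact force between core and spindle_c0 above 10 N or contact force between core and outer_c0 above 10 N).
It fails at once if the core is dropped or flung (faster than 0.8 m/s) (linear speed of core above 0.8 m/s).
It fails at once if the core standing in the basket is knocked over (angle between spare's own z axis and vertical above 0.6 rad).
It fails at once if the tape roll is shoved more than 30 mm (distance of tape from where it was at the start of the episode above 0.03 m).
It also fails if it takes over 72 s, if anything falls off the work surface, if the arm or the gripper's body presses on something with over 40 N, if the wrist force passes 120 N, or if a joint passes its speed limit or range.

### The arm

A 6-joint arm with a two-finger parallel gripper is mounted at the origin on the work surface. World frame = base frame: x ahead of the robot, y to its left, z up, the work surface at z = 0. Lengths are in mm, angles in rad, forces in N, time in s.
With the tool pointing down it reaches from about 300 to 750 mm from the base axis. Payload 8.5 kg.
Tool frame: the origin (TCP) lies at the very end of the fingers, on their centre line; the grasp point (between the pads) lies 19 mm behind it; z points along the fingers, y is the line along which they close (so a half turn about z gives the same grasp; the last joint's range is limited). The gripper opens to 85 mm and grips with 20 to 120 N. Pads are 22 mm wide; open, the fingers measure 114 mm over their backs; the gripper's body (76 mm by 85 mm) begins 54 mm behind the grasp point. The pads swing forward as they close: fully open they stand 13 mm farther back than shut.
Start: joints at [0.947, 0.381, 1.297, -0, 1.464, -0.215], TCP at [218.619, 504.664, 231.322] pointing down, gripper open.
Joint ranges: [-3.11, 3.11], [-0.89, 2.33], [0.22, 2.48], [-1.42, 4.56], [0.17, 2.85], [-2.88, 2.88]. Speed limits (rad/s): [2.39, 2.39, 3.14, 3.14, 3.14, 3.14].

### API

Orientations are given as a unit quaternion [x, y, z, w].
In Python, from rig import monitor, snapshot, robot gives the robot as it stands.
- The arm moves only by the tool jog_arm, never from a script. Its argument "increments" is a list of rows, each an object of numbers: "dx", "dy", "dz": the shift along the world's x, y, z in mm; "roll": the turn about the world's z in degrees; "jaw": the opening, from 0 (shut) to 1 (fully open). A call has 1 to 8 rows; each row is the pose to reach, as a shift and turn from the pose commanded when the call began; what a row does not reach only later rows make up. A row lasts 1/10 s, in which the tool goes at most 50 mm and 8.59 degrees, less where a joint would pass 70% of its speed; a pose out of reach is approached as far as the arm can. A call with a gripper value outside its range is refused whole. The fingers move at their own pace and stop on an object; "grip_force" is the grip in N (left out, the last holds). Time passes only in rows, so rows that repeat a pose let the fingers close. It gives the time, the measured TCP pose, the force, the opening and the grip force at its end, in the units of the state.
- monitor.state(): the state, without advancing time (a new reading comes with each control period).
- snapshot(name): name is "side" or "top" or "wrist"; returns a dict with "img" (480x640x3 uint8, blue, green, red), "z_map" (480x640 float32, mm along the optical axis (not along the pixel's ray), 0 where there is no reading), "fov_y" (degrees; the focal length in pixels is half the picture's height over the tangent of half this angle, whatever the lens; pixels are square), "cx", "cy" (the principal point, pixels), "xyz" and "attitude" of the camera in the world; the wrist camera has in their place "mount" (4x4, takes a point from camera to tool coordinates, whose origin is the TCP and whose axes are the flange's). Camera axes: x right, y up, looking along -z (the intrinsics and any distortion apply to the point x, -y, -z); pixel columns grow to the right and rows downward; lengths in mm; the calibration is good to about 2 mm. A picture is of the moment at which its call begins: read the wrist's pose just before it.
- robot.close_job(): hands the job in; it is judged then, once.
The state is a dict: "time_s": time; "joint_positions": joint angles; "qd": joint speeds; "tau": joint torques, N m; "position": TCP position; "orientation": TCP orientation; "contact_force": force on the tool from outside, world axes, zero at the start; "ft_torque": the same for the moment, N m; "opening": opening from 0.0 (shut) to 1.0 (fully open); "grasp_force": force on a finger pad.
Only numpy, scipy, OpenCV 4.12 (cv2) and the standard library are available. Lean on these libraries where they do the work, as an engineer would, in place of code of your own. Each camera call takes 0.05 s, during which the arm holds its last target. There are 200 camera calls.

## Working session

There is one attempt and no reset: what is moved stays moved. The work goes in short steps, Python scripts to look and compute and a tool call to move; the robot and the scene stay as the last step left them, time stands still between calls to the robot, and variables do not carry over. Pictures are saved under pics/ and viewed, at most 10 in all, crops included, and the job is handed in when it is done.

Besides the shell and the picture viewer there is one more tool, called after "Emit:" as name(argument=value, ...), one argument or row to a line, values as JSON. jog_arm: Moves the arm, as the interface text tells. Its arguments: {"type":"object","properties":{"increments":{"type":"array","items":{"type":"object","properties":{"dx":{"type":"number"},"dy":{"type":"number"},"dz":{"type":"number"},"roll":{"type":"number"},"jaw":{"type":"number"}}}},"grip_force":{"type":"number"}},"required":["increments"]}

```bash
mkdir -p pics; cat > h.py <<'E'
import numpy as np, cv2, pickle
from rig import monitor, snapshot, robot
from scipy.spatial.transform import Rotation as R
def take(n):
    s=monitor.state(); d=snapshot(n)
    if n=="wrist":
        T=np.eye(4);T[:3,:3]=R.from_quat(s["orientation"]).as_matrix();T[:3,3]=s["position"]
        d["T"]=T@np.array(d["mount"])
    else:
        T=np.eye(4);a=np.array(d["attitude"]);T[:3,:3]=R.from_quat(a).as_matrix() if a.size==4 else a;T[:3,3]=d["xyz"];d["T"]=T
    pickle.dump(d,open(n+".pkl","wb")); return d
def cloud(d):
    h,w=d["z_map"].shape; f=h/2/np.tan(np.radians(d["fov_y"])/2); v,u=np.mgrid[:h,:w]; z=d["z_map"]
    P=np.stack([(u-d["cx"])/f*z,-(v-d["cy"])/f*z,-z],-1)
    P=P@d["T"][:3,:3].T+d["T"][:3,3]; P[z==0]=np.nan; return P
E
python3 - <<'E'
from h import *
print(monitor.state())
for n in("side","top"):
    d=take(n);print(n,{k:v for k,v in d.items() if k not in("img","z_map")}); cv2.imwrite(f"pics/{n}0.png",d["img"])
E
```

```text
{'time_s': 0.0, 'joint_positions': array([ 9.46702452e-01,  3.81244740e-01,  1.29826378e+00,  2.22663730e-05,
        1.46359539e+00, -2.15343017e-01]), 'qd': array([ 4.85060028e-05,  6.20150534e-04, -1.69447856e-03, -2.27466073e-03,
       -1.64583312e-03,  8.13584083e-04]), 'tau': array([ 5.40407927e-04, -4.48462951e+01, -2.31274635e+01, -1.41132750e-04,
        4.77865135e-03,  1.59268336e-05]), 'position': array([218.4513841 , 504.44306814, 230.68458505]), 'orientation': array([ 2.02956744e-01,  9.79187413e-01, -6.85534814e-04, -3.18029925e-04]), 'contact_force': array([ 0.77463118, -0.32509525, -0.43273243]), 'ft_torque': array([ 0.02521236, -0.0081037 ,  0.02506346]), 'grasp_force': 0.0, 'opening': 1.0012276982782264}
side {'fov_y': 46.54924817060177, 'cx': 317.09770816313255, 'cy': 241.52451105496837, 'xyz': array([ 261.26102902, -690.19748526,  830.63204979]), 'attitude': array([ 0.36054518, -0.04273223, -0.11691945,  0.92439762]), 'T': array([[ 9.69007598e-01,  1.85346327e-01, -1.63312627e-01,
         2.61261029e+02],
       [-2.46973921e-01,  7.12674024e-01, -6.56581768e-01,
        -6.90197485e+02],
       [-5.30635172e-03,  6.76566682e-01,  7.36362253e-01,
         8.30632050e+02],
       [ 0.00000000e+00,  0.00000000e+00,  0.00000000e+00,
         1.00000000e+00]])}
top {'fov_y': 46.70241477264599, 'cx': 332.5113055152742, 'cy': 242.2666039126015, 'xyz': array([ 183.12152828,  -24.54214453, 1280.39538162]), 'attitude': array([-0.07446414,  0.07695797,  0.70710708, -0.69895074]), 'T': array([[-1.18459154e-02,  9.77004820e-01, -2.12887894e-01,
         1.83121528e+02],
       [-9.99927255e-01, -1.10906747e-02,  4.74151450e-03,
        -2.45421445e+01],
       [ 2.27141214e-03,  2.12928575e-01,  9.77065127e-01,
         1.28039538e+03],
       [ 0.00000000e+00,  0.00000000e+00,  0.00000000e+00,
         1.00000000e+00]])}
```

View pics/top0.png

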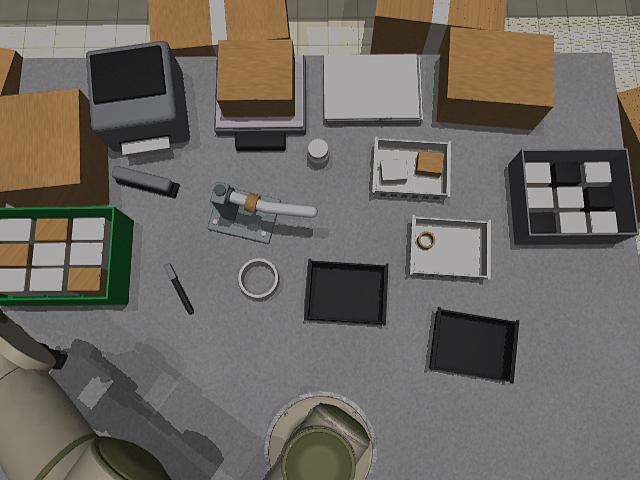

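View pics/side0.png

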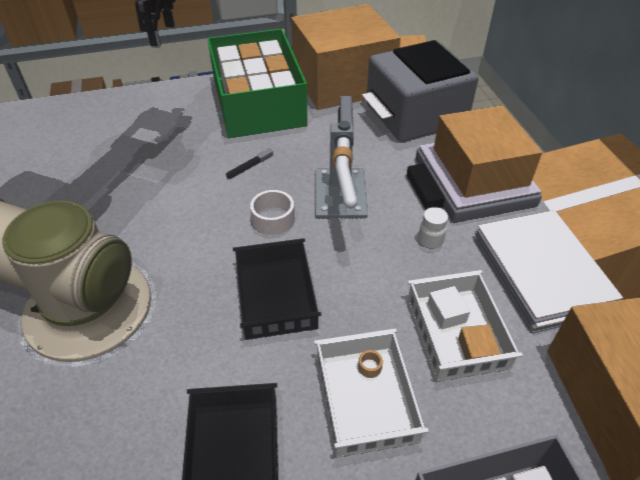

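The top view shows the holder at (230,200) with its arm running right and bending near (270,207), and the brown core on it at (251,202). The tape is at (258,278). The basket candidates are white with a standing core at (450,248), white with cartons at (411,168), and black ones at (346,292), (473,345) and (572,196). The one at (450,248) fits, because it is white and has a brown ring in it at (426,241). I'll measure next and confirm it in a crop.

```bash
python3 - <<'E'
from h import *
d=pickle.load(open("top.pkl","rb"));P=cloud(d);im=d["img"]
hsv=cv2.cvtColor(im,cv2.COLOR_BGR2HSV)
br=(hsv[...,0]<22)&(hsv[...,0]>5)&(hsv[...,1]>90)
def box(u0,v0,u1,v1):
    m=np.zeros(br.shape,bool);m[v0:v1,u0:u1]=1;return m
c=P[br&box(235,185,270,220)];print("core",len(c),np.nanmin(c,0),np.nanmax(c,0),np.nanmedian(c,0))
s=P[br&box(410,225,445,260)];s=s[s[:,2]>20];print("spare",s.mean(0),s.min(0),s.max(0))
b=box(200,170,330,240);a=P[b&(P[...,2]>125)&(P[...,2]<165)]
# arm slices along y
y=a[:,1]
for lo in np.arange(np.floor(y.min()/10)*10,y.max(),10):
    q=a[(y>=lo)&(y<lo+10)];print(int(lo),len(q),q[:,0].min().round(1),q[:,0].max().round(1),q[:,2].max().round(1), q[q[:,2]>np.percentile(q[:,2],70)][:,0].mean().round(1))
w=P[box(400,205,500,290)&(P[...,2]>42)&(P[...,2]<58)]
r=cv2.minAreaRect(w[:,:2].astype(np.float32));print("basket",r,w[:,2].max(),cv2.boxPoints(r))
t=P[box(230,250,285,305)&(P[...,2]>35)&(P[...,2]<60)];print("tape",(t.min(0)+t.max(0))/2,t.max(0)-t.min(0))
f=P[box(200,170,290,245)&(P[...,2]>8)&(P[...,2]<16)];print("foot",cv2.minAreaRect(f[:,:2].astype(np.float32)))
c1=cv2.resize(im[150:300,180:380],None,fx=3,fy=3,interpolation=cv2.INTER_CUBIC);c2=cv2.resize(im[200:290,390:510],None,fx=3,fy=3)
o=np.zeros((600,600,3),np.uint8);o[:300]=cv2.resize(im[160:240,180:340],(600,300),interpolation=3);o[300:]=cv2.resize(im[130:290,360:520][20:,:][:80*2],(600,300),interpolation=3)
cv2.imwrite("pics/crop.png",o)
E
```

```text
core 203 [500.55880639 124.72631774 122.23908274] [541.85428643 157.30881963 156.67903331] [517.7847215  141.33688748 149.95256613]
spare [ 459.20438623 -246.80480542   27.33624178] [ 440.25837454 -265.51210505   20.24707536] [ 478.41337486 -227.64617266   34.73363176]
0 27 489.1 508.6 149.9 499.2
10 59 486.5 511.8 151.6 497.8
20 57 487.9 511.4 151.6 500.1
30 53 489.5 514.0 153.3 500.3
40 52 489.7 514.4 153.2 501.9
50 60 491.9 516.2 154.8 504.2
60 58 492.0 516.5 152.1 504.9
70 52 494.1 518.5 152.8 505.8
80 52 494.7 517.8 150.5 506.4
90 59 496.5 521.2 152.1 507.8
100 54 497.4 520.2 153.9 509.3
110 55 499.2 525.3 153.8 512.2
120 70 502.3 534.8 154.0 515.4
130 92 498.0 537.8 156.3 520.6
140 88 500.7 541.9 156.3 522.0
150 62 504.3 538.8 156.7 519.6
160 58 514.5 541.3 151.2 528.5
170 54 517.2 544.4 151.2 532.6
180 94 521.7 555.9 158.6 541.1
190 111 513.3 557.5 165.0 539.0
200 104 512.3 560.7 165.0 540.4
210 86 514.7 563.0 165.0 537.3
220 30 517.6 543.1 161.1 527.1
basket ((437.904296875, -297.3054504394531), (181.1103515625, 137.63401794433594), 85.7103271484375) 57.58516326309541 [[ 362.50662 -382.45953]
 [ 499.7551  -392.7544 ]
 [ 513.302   -212.15137]
 [ 376.0535  -201.8565 ]]
tape [373.26461983 138.22363963  44.60799922] [90.73482272 89.32761569 19.05748202]
foot ((547.548095703125, 183.1162872314453), (218.5962677001953, 161.2237548828125), 82.209716796875)
```

View pics/crop.png

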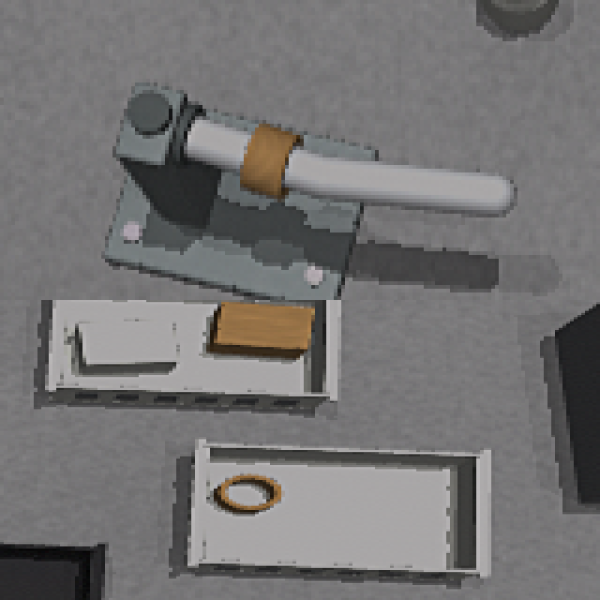

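The crop confirms it: the lower white basket, with the brown ring near its left end, is the target. The upper white basket holds cartons. The arm bends just past the core. Next I'll hover over the core.

Emit:
jog_arm(
  increments=[
    {"dx": 20, "dy": -25, "dz": 40, "roll": -8},
    {"dx": 302, "dy": -363, "dz": 45, "roll": -83},
    {"dx": 302, "dy": -363, "dz": 45, "roll": -83},
    {"dx": 302, "dy": -363, "dz": 45, "roll": -83},
    {"dx": 302, "dy": -363, "dz": 45, "roll": -83},
    {"dx": 302, "dy": -363, "dz": 45, "roll": -83},
    {"dx": 302, "dy": -363, "dz": 45, "roll": -83},
    {"dx": 302, "dy": -363, "dz": 45, "roll": -83},
  ],
)

```text
invalid input
```

Emit:
jog_arm(
  increments=[
    {"dx": 20, "dy": -25, "dz": 40, "roll": -8, "jaw": 1},
    {"dx": 302, "dy": -363, "dz": 45, "roll": -83, "jaw": 1},
    {"dx": 302, "dy": -363, "dz": 45, "roll": -83, "jaw": 1},
    {"dx": 302, "dy": -363, "dz": 45, "roll": -83, "jaw": 1},
    {"dx": 302, "dy": -363, "dz": 45, "roll": -83, "jaw": 1},
    {"dx": 302, "dy": -363, "dz": 45, "roll": -83, "jaw": 1},
    {"dx": 302, "dy": -363, "dz": 45, "roll": -83, "jaw": 1},
    {"dx": 302, "dy": -363, "dz": 45, "roll": -83, "jaw": 1},
  ],
)

```text
time_s: 0.9
position: [463.2, 209.7, 274.9]
orientation: [0.719, 0.695, -0.0, -0.0]
contact_force: [0.7, 0.2, 0.1]
opening: 0.999
grasp_force: 0.0
```

Emit:
jog_arm(
  increments=[
    {"dx": 58, "dy": -69, "dz": 0, "roll": -8, "jaw": 1},
    {"dx": 58, "dy": -69, "dz": 0, "roll": -14, "jaw": 1},
    {"dx": 58, "dy": -69, "dz": 0, "roll": -14, "jaw": 1},
    {"dx": 58, "dy": -69, "dz": 0, "roll": -14, "jaw": 1},
    {"dx": 58, "dy": -69, "dz": 0, "roll": -14, "jaw": 1},
    {"dx": 58, "dy": -69, "dz": 0, "roll": -14, "jaw": 1},
  ],
)

```text
time_s: 1.5
position: [519.7, 143.5, 275.3]
orientation: [0.796, 0.605, 0.0, -0.0]
contact_force: [0.1, 0.3, 0.2]
opening: 0.995
grasp_force: 0.0
```

```bash
python3 - <<'E'
from h import *
d=take("wrist");s=monitor.state();print(s["position"],s["orientation"],d["mount"],d["T"])
cv2.imwrite("pics/w1.png",d["img"])
E
```

```text
[519.73149417 143.47161465 275.30462122] [7.95851140e-01 6.05492320e-01 1.07793452e-04 2.98172067e-05] [[ 4.46031559e-04  9.65900707e-01  2.58912388e-01  6.62150670e+01]
 [ 9.99998172e-01  5.05310397e-05 -1.91122068e-03 -7.29414540e-01]
 [-1.85913252e-03  2.58912767e-01 -9.65898919e-01 -1.42717934e+02]
 [ 0.00000000e+00  0.00000000e+00  0.00000000e+00  1.00000000e+00]] [[ 9.63885243e-01  2.57710500e-01  6.71605232e-02  5.36612757e+02]
 [-2.66311272e-01  9.30926499e-01  2.49908301e-01  2.07498389e+02]
 [ 1.88248241e-03 -2.58768528e-01  9.65937527e-01  4.17998717e+02]
 [ 0.00000000e+00  0.00000000e+00  0.00000000e+00  1.00000000e+00]]
```

View pics/w1.png

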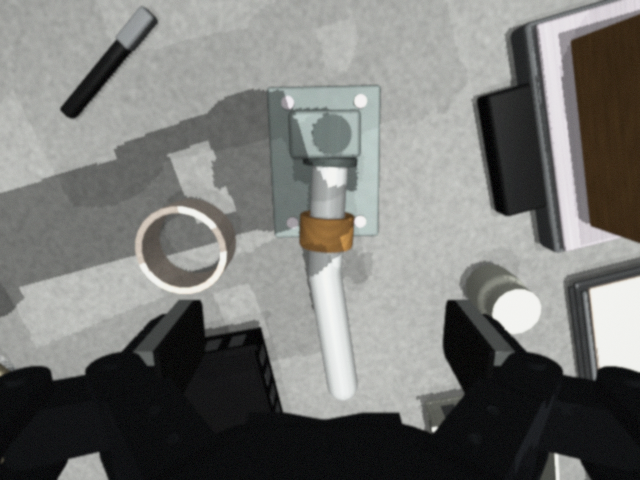

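The wrist view shows the core at (326,232), the arm running down to its tip at (343,392) with a bend near (325,275), and the tape at (182,248).

```bash
cat >> h.py <<'E'
def ray(d,uv,z):
    h=480; f=h/2/np.tan(np.radians(d["fov_y"])/2); uv=np.atleast_2d(np.float64(uv))
    K=np.array([[f,0,d["cx"]],[0,f,d["cy"]],[0,0,1]])
    q=cv2.undistortPoints(uv[:,None],K,np.array(d["distortion"],float) if "distortion" in d else None)[:,0]
    r=np.c_[q[:,0],-q[:,1],-np.ones(len(q))]@d["T"][:3,:3].T; o=d["T"][:3,3]
    return o+r*((z-o[2])/r[:,2])[:,None]
E
python3 - <<'E'
from h import *
d=pickle.load(open("wrist.pkl","rb"));print([ (k,v) for k,v in d.items() if k not in("img","z_map","T","mount")])
im=d["img"];hsv=cv2.cvtColor(im,cv2.COLOR_BGR2HSV)
br=(hsv[...,0]<22)&(hsv[...,0]>5)&(hsv[...,1]>90)
m=np.zeros(br.shape,np.uint8);m[200:265,290:365]=br[200:265,290:365]*255
r=cv2.minAreaRect(cv2.findNonZero(m));print("core rect",r)
u,v=np.nonzero(m.any(0))[0],np.nonzero(m.any(1))[0];print(u.min(),u.max(),v.min(),v.max())
for row in range(212,256,4):
    c=np.nonzero(m[row])[0]
    if len(c): print("core",row,c.min(),c.max(),ray(d,[c.mean(),row],132.5).round(1))
P=cloud(d)
wh=(P[...,2]>120)&(P[...,2]<152)
for row in list(range(170,208,8))+list(range(256,400,12)):
    c=np.nonzero(wh[row,280:380])[0]+280
    if len(c): print("arm",row,c.min(),c.max(),ray(d,[c.mean(),row],135).round(1)[0])
print("core z", np.nanpercentile(P[m>0][:,2],[5,50,95]))
E
```

```text
[('fov_y', 62.14431158831978), ('cx', 323.63235175270466), ('cy', 240.03872238519048)]
core rect ((325.8943786621094, 231.9435272216797), (52.95598220825195, 39.16358947753906), 4.184916019439697)
300 353 211 251
core 212 304 309 [[510.4 157.3 132.5]]
core 216 301 352 [[522.9 150.8 132.5]]
core 220 301 352 [[522.8 147.7 132.5]]
core 224 300 352 [[521.7 144.9 132.5]]
core 228 301 352 [[521.2 141.9 132.5]]
core 232 300 352 [[520.1 139.1 132.5]]
core 236 300 352 [[519.3 136.1 132.5]]
core 240 300 351 [[518.1 133.3 132.5]]
core 244 301 351 [[517.6 130.2 132.5]]
core 248 305 349 [[517.5 127.  132.5]]
arm 170 312 346 [534.1 182.4 135. ]
arm 178 311 346 [532.3 177.1 135. ]
arm 186 311 345 [530.5 171.7 135. ]
arm 194 311 345 [529.  166.2 135. ]
arm 202 311 345 [527.5 160.7 135. ]
arm 256 309 341 [514.6 122.2 135. ]
arm 268 308 341 [511.8 113.2 135. ]
arm 280 309 342 [510.  103.8 135. ]
arm 292 311 343 [508.5  94.1 135. ]
arm 304 313 345 [507.4  84.1 135. ]
arm 316 315 347 [506.2  74.  135. ]
arm 328 317 349 [505.   63.7 135. ]
arm 340 319 350 [503.5  53.3 135. ]
arm 352 321 352 [501.9  42.8 135. ]
arm 364 323 354 [501.   31.8 135. ]
arm 376 325 356 [499.7  20.8 135. ]
arm 388 328 356 [498.1   9.7 135. ]
core z [139.96687792 149.97455581 152.81947471]
```

Emit:
jog_arm(
  increments=[
    {"dx": 0.3, "dy": -3.5, "dz": -20, "roll": -2.5, "jaw": 1},
    {"dx": 0.3, "dy": -3.5, "dz": -60, "roll": -2.5, "jaw": 1},
    {"dx": 0.3, "dy": -3.5, "dz": -100, "roll": -2.5, "jaw": 1},
    {"dx": 0.3, "dy": -3.5, "dz": -135, "roll": -2.5, "jaw": 1},
    {"dx": 0.3, "dy": -3.5, "dz": -155, "roll": -2.5, "jaw": 1},
    {"dx": 0.3, "dy": -3.5, "dz": -165, "roll": -2.5, "jaw": 0.6},
    {"dx": 0.3, "dy": -3.5, "dz": -165, "roll": -2.5, "jaw": 0.6},
    {"dx": 0.3, "dy": -3.5, "dz": -165, "roll": -2.5, "jaw": 0.6},
  ],
  grip_force=20,
)

```text
time_s: 2.35
position: [521.1, 139.3, 111.2]
orientation: [0.809, 0.587, 0.001, 0.001]
contact_force: [0.3, -1.0, 0.3]
opening: 0.602
grasp_force: 0.0
```

```bash
python3 - <<'E'
from h import *
d=take("wrist");s=monitor.state();print(s["position"],s["orientation"],s["contact_force"],s["ft_torque"],s["opening"])
cv2.imwrite("pics/w2.png",d["img"])
E
```

```text
[521.25361534 139.27642909 111.41720868] [8.09331875e-01 5.87350289e-01 1.05480689e-03 6.64807538e-04] [0.29021645 0.75981417 0.18925847] [ 3.59689100e-05  1.35820536e-02 -8.62416335e-03] 0.6010405196165185
```

View pics/w2.png

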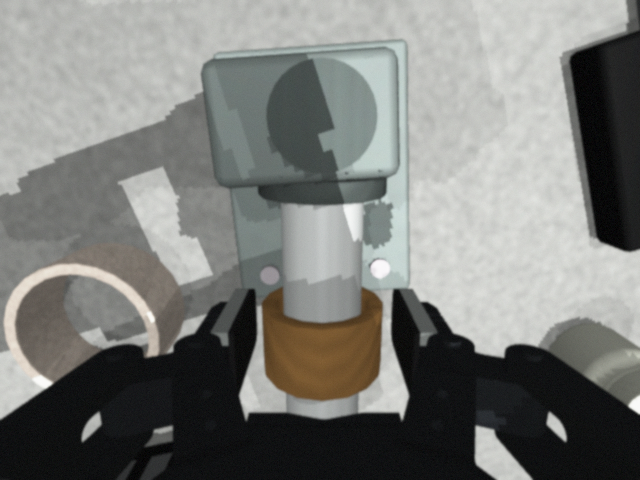

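The fingers straddle the core almost centrally: the core spans columns 263–382 and the pads sit at 256 and 392. I'll shift 0.5 mm left and close lightly.

Emit:
jog_arm(
  increments=[
    {"dx": -0.5, "dy": 0, "dz": 0, "roll": 0, "jaw": 0.55},
    {"dx": -0.5, "dy": 0, "dz": 0, "roll": 0, "jaw": 0.52},
    {"dx": -0.5, "dy": 0, "dz": 0, "roll": 0, "jaw": 0.5},
    {"dx": -0.5, "dy": 0, "dz": 0, "roll": 0, "jaw": 0.48},
    {"dx": -0.5, "dy": 0, "dz": 0, "roll": 0, "jaw": 0.46},
    {"dx": -0.5, "dy": 0, "dz": 0, "roll": 0, "jaw": 0.44},
    {"dx": -0.5, "dy": 0, "dz": 0, "roll": 0, "jaw": 0.42},
    {"dx": -0.5, "dy": 0, "dz": 0, "roll": 0, "jaw": 0.4},
  ],
  grip_force=20,
)

```text
time_s: 3.2
position: [520.2, 139.0, 110.3]
orientation: [0.809, 0.587, 0.0, 0.0]
contact_force: [-1.0, 0.6, 3.6]
opening: 0.464
grasp_force: 20.4
```

Emit:
jog_arm(
  increments=[
    {"dx": 0, "dy": 0, "dz": 0.5, "roll": 0, "jaw": 0.4},
    {"dx": 0, "dy": 0, "dz": 1, "roll": 0, "jaw": 0.4},
    {"dx": 0, "dy": 0, "dz": 1.5, "roll": 0, "jaw": 0.4},
    {"dx": 0, "dy": 0, "dz": 1.5, "roll": 0, "jaw": 0.4},
  ],
)

```text
time_s: 3.6
position: [520.1, 139.1, 111.5]
orientation: [0.809, 0.587, -0.0, -0.0]
contact_force: [0.6, 0.7, -0.5]
opening: 0.464
grasp_force: 20.2
```

```bash
python3 - <<'E'
from h import *
s=monitor.state();print(s["position"],s["contact_force"],s["ft_torque"])
d=take("wrist")
s=monitor.state();print(s["position"],s["contact_force"],s["ft_torque"])
im=d["img"];hsv=cv2.cvtColor(im,cv2.COLOR_BGR2HSV)
cv2.imwrite("pics/w3.png",im[180:440,180:480].repeat(2,0).repeat(2,1))
E
```

```text
[520.08371395 139.05233325 111.49645392] [ 0.59069848  0.6837048  -0.46865115] [-0.03404506  0.00232973  0.02795942]
[520.10578964 139.02301238 111.48286518] [-0.26776729 -0.46405647 -0.34147488] [-0.06470512  0.00862731  0.00383077]
```

View pics/w3.png

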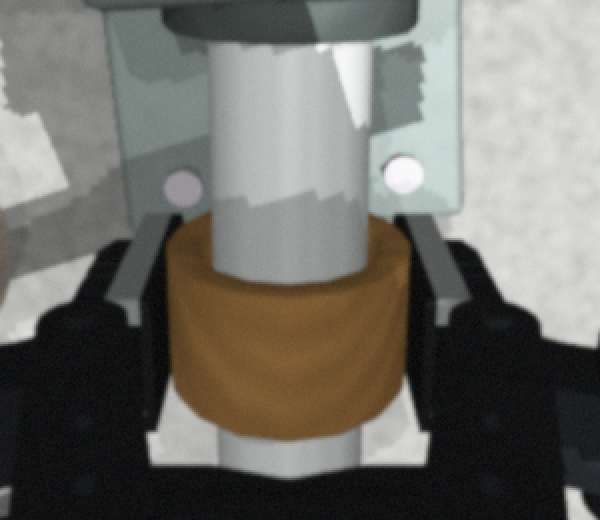

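Core is held, centred and free, with forces near zero. I'll slide along the first leg.

Emit:
jog_arm(
  increments=[
    {"dx": 0, "dy": 0, "dz": 0.8, "roll": 0, "jaw": 0.4},
    {"dx": -0.9, "dy": -2.8, "dz": 0.8, "roll": 0, "jaw": 0.4},
    {"dx": -1.9, "dy": -5.7, "dz": 0.8, "roll": 0, "jaw": 0.4},
    {"dx": -2.8, "dy": -8.5, "dz": 0.8, "roll": 0, "jaw": 0.4},
    {"dx": -3.7, "dy": -11.4, "dz": 0.8, "roll": 0, "jaw": 0.4},
    {"dx": -4.6, "dy": -14.2, "dz": 0.8, "roll": 0, "jaw": 0.4},
    {"dx": -5.5, "dy": -17, "dz": 0.8, "roll": 0, "jaw": 0.4},
    {"dx": -5.5, "dy": -17, "dz": 0.8, "roll": 0, "jaw": 0.4},
  ],
)

```text
time_s: 4.45
position: [514.5, 121.7, 112.4]
orientation: [0.81, 0.587, -0.0, -0.0]
contact_force: [-0.6, 0.8, -0.3]
opening: 0.466
grasp_force: 20.2
```

```bash
python3 - <<'E'
from h import *
for i in range(3):
    s=monitor.state();print(s["position"],s["contact_force"],s["ft_torque"])
    d=take("wrist")
cv2.imwrite("pics/w4.png",d["img"][180:440,180:480].repeat(2,0).repeat(2,1))
E
```

```text
[514.51959967 121.6790386  112.3840014 ] [-0.63136463  0.83220256 -0.31646276] [ 0.01955752 -0.06486406  0.04126076]
[514.6204056  121.8653125  112.43775157] [ 0.54406986 -0.16175321 -1.04130061] [ 0.03024233 -0.06238329  0.03931903]
[514.66872054 121.97799412 112.43838309] [-0.57827579 -0.105386   -0.27498261] [ 0.00289037 -0.03560406 -0.0403384 ]
```

View pics/w4.png

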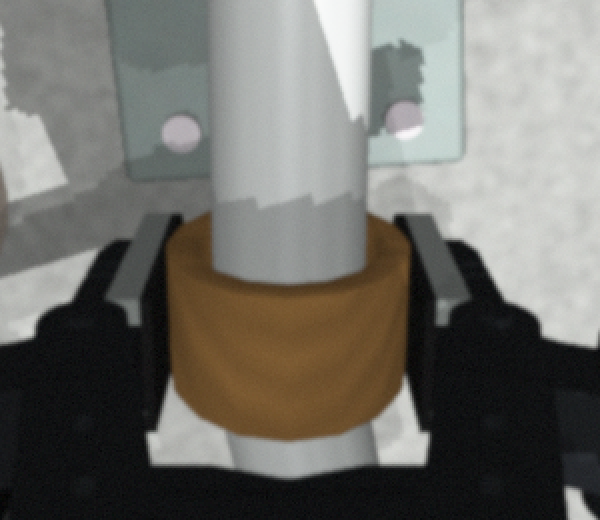

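Emit:
jog_arm(
  increments=[
    {"dx": -0.8, "dy": -3, "dz": 0, "roll": 1.3, "jaw": 0.4},
    {"dx": -1.6, "dy": -6, "dz": 0, "roll": 2.7, "jaw": 0.4},
    {"dx": -2.4, "dy": -8.7, "dz": 0, "roll": 4, "jaw": 0.4},
    {"dx": -3.1, "dy": -11.4, "dz": 0, "roll": 5.4, "jaw": 0.4},
    {"dx": -3.1, "dy": -11.4, "dz": 0, "roll": 5.4, "jaw": 0.4},
  ],
)

```text
time_s: 5.1
position: [511.5, 110.3, 112.4]
orientation: [0.781, 0.625, -0.0, -0.0]
contact_force: [-0.1, -0.2, -0.2]
opening: 0.461
grasp_force: 20.2
```

Emit:
jog_arm(
  increments=[
    {"dx": -0.7, "dy": -3.3, "dz": 0, "roll": 1.4, "jaw": 0.4},
    {"dx": -1.3, "dy": -6.6, "dz": 0, "roll": 2.8, "jaw": 0.4},
    {"dx": -1.7, "dy": -9, "dz": 0, "roll": 4.2, "jaw": 0.4},
    {"dx": -2.1, "dy": -11.8, "dz": 0, "roll": 5.4, "jaw": 0.4},
    {"dx": -2.1, "dy": -11.8, "dz": 0, "roll": 5.4, "jaw": 0.4},
  ],
)

```text
time_s: 5.6
position: [509.4, 98.6, 112.4]
orientation: [0.751, 0.661, -0.0, 0.0]
contact_force: [0.2, 0.5, -0.5]
opening: 0.465
grasp_force: 20.2
```

```bash
python3 - <<'E'
from h import *
for i in range(2):
    s=monitor.state();print(s["position"],s["contact_force"],s["ft_torque"])
    d=take("wrist")
cv2.imwrite("pics/w5.png",d["img"][180:440,180:480].repeat(2,0).repeat(2,1))
E
```

```text
[509.43471627  98.5811371  112.39622817] [ 0.2015627   0.52301265 -0.48176094] [ 0.01891409  0.03157716 -0.01867117]
[509.44665987  98.74023978 112.41770331] [-0.19016923 -0.30219434 -0.90948447] [-0.04743432 -0.06878771 -0.01750768]
```

View pics/w5.png

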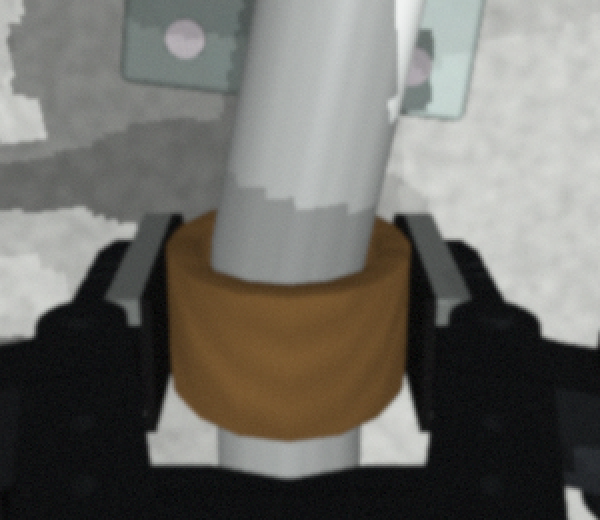

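Past the bend, centred, forces at noise. I'll slide along the second leg.

Emit:
jog_arm(
  increments=[
    {"dx": -0.9, "dy": -7, "dz": 0, "roll": 0, "jaw": 0.4},
    {"dx": -1.8, "dy": -14, "dz": 0, "roll": 0, "jaw": 0.4},
    {"dx": -2.7, "dy": -21, "dz": 0, "roll": 0, "jaw": 0.4},
    {"dx": -3.5, "dy": -28, "dz": 0, "roll": 0, "jaw": 0.4},
    {"dx": -4.4, "dy": -35, "dz": 0, "roll": 0, "jaw": 0.4},
    {"dx": -5.3, "dy": -42, "dz": 0, "roll": 0, "jaw": 0.4},
    {"dx": -6.2, "dy": -49, "dz": 0, "roll": 0, "jaw": 0.4},
    {"dx": -6.2, "dy": -49, "dz": 0, "roll": 0, "jaw": 0.4},
  ],
)

```text
time_s: 6.5
position: [503.2, 49.0, 112.4]
orientation: [0.751, 0.66, -0.0, 0.0]
contact_force: [0.3, -0.6, -0.9]
opening: 0.467
grasp_force: 20.2
```

Emit:
jog_arm(
  increments=[
    {"dx": -0.9, "dy": -7, "dz": 0, "roll": 0, "jaw": 0.4},
    {"dx": -1.8, "dy": -14, "dz": 0, "roll": 0, "jaw": 0.4},
    {"dx": -1.8, "dy": -14, "dz": 0, "roll": 0, "jaw": 0.4},
  ],
)

```text
time_s: 6.8
position: [501.4, 35.1, 112.4]
orientation: [0.751, 0.66, -0.0, 0.0]
contact_force: [0.6, -0.7, -0.5]
opening: 0.457
grasp_force: 20.2
```

```bash
python3 - <<'E'
from h import *
s=monitor.state();print(s["position"],s["contact_force"],s["ft_torque"])
d=take("wrist")
cv2.imwrite("pics/w6.png",d["img"][180:440,180:480].repeat(2,0).repeat(2,1))
E
```

```text
[501.37305478  35.0845245  112.38317335] [ 0.60716709 -0.72649493 -0.48713108] [ 0.0099272  -0.00250995 -0.01338888]
```

View pics/w6.png

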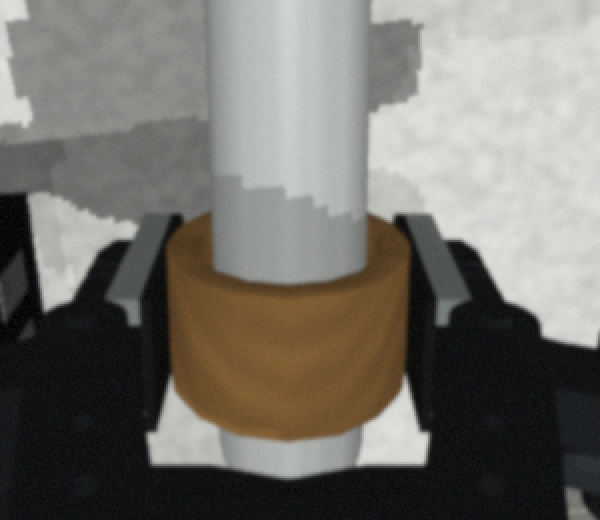

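The core is still centred, with the tip just ahead of it. I'll run it off the end.

Emit:
jog_arm(
  increments=[
    {"dx": -1.1, "dy": -9, "dz": 0, "roll": 0, "jaw": 0.4},
    {"dx": -2.3, "dy": -18, "dz": 0, "roll": 0, "jaw": 0.4},
    {"dx": -3.4, "dy": -27, "dz": 0, "roll": 0, "jaw": 0.4},
    {"dx": -4.6, "dy": -36, "dz": 0, "roll": 0, "jaw": 0.4},
    {"dx": -5.7, "dy": -45, "dz": 0, "roll": 0, "jaw": 0.4},
    {"dx": -6.9, "dy": -54, "dz": 0, "roll": 0, "jaw": 0.4},
    {"dx": -8, "dy": -63, "dz": 0, "roll": 0, "jaw": 0.4},
    {"dx": -9.2, "dy": -72, "dz": 0, "roll": 0, "jaw": 0.4},
  ],
)

```text
time_s: 7.65
position: [492.1, -37.0, 112.4]
orientation: [0.751, 0.661, 0.0, 0.0]
contact_force: [-0.1, -0.0, 0.0]
opening: 0.464
grasp_force: 20.2
```

Emit:
jog_arm(
  increments=[
    {"dx": 0, "dy": -10, "dz": 0, "roll": 0, "jaw": 0.4},
    {"dx": 0, "dy": -15, "dz": 0, "roll": 0, "jaw": 0.4},
    {"dx": 0, "dy": -15, "dz": 0, "roll": 0, "jaw": 0.4},
  ],
)

```text
time_s: 7.95
position: [492.3, -51.9, 112.4]
orientation: [0.751, 0.66, 0.0, 0.0]
contact_force: [-0.5, 0.2, -0.4]
opening: 0.463
grasp_force: 20.2
```

Clear of the end. Now I'll carry it to above the basket's free half.

Emit:
jog_arm(
  increments=[
    {"dx": -3, "dy": -15, "dz": 5, "roll": 0, "jaw": 0.4},
    {"dx": -10, "dy": -50, "dz": 10, "roll": 1, "jaw": 0.4},
    {"dx": -18, "dy": -90, "dz": 10, "roll": 2, "jaw": 0.4},
    {"dx": -26, "dy": -130, "dz": 10, "roll": 3, "jaw": 0.4},
    {"dx": -34, "dy": -170, "dz": 10, "roll": 3, "jaw": 0.4},
    {"dx": -42, "dy": -210, "dz": 10, "roll": 3, "jaw": 0.4},
    {"dx": -50, "dy": -245, "dz": 10, "roll": 3, "jaw": 0.4},
    {"dx": -55, "dy": -270, "dz": 10, "roll": 3, "jaw": 0.4},
  ],
)

```text
time_s: 8.75
position: [436.7, -323.1, 122.3]
orientation: [0.733, 0.68, -0.0, 0.0]
contact_force: [0.6, 0.5, -0.5]
opening: 0.467
grasp_force: 20.2
```

Emit:
jog_arm(
  increments=[
    {"dx": -2, "dy": -10, "dz": 0, "roll": 0, "jaw": 0.4},
    {"dx": -2, "dy": -10, "dz": 0, "roll": 0, "jaw": 0.4},
  ],
)

```text
time_s: 8.95
position: [435.1, -331.5, 122.2]
orientation: [0.733, 0.68, 0.0, -0.0]
contact_force: [0.1, 0.0, -0.7]
opening: 0.465
grasp_force: 20.2
```

```bash
python3 - <<'E'
from h import *
s=monitor.state();print(s["position"],s["contact_force"])
d=take("wrist")
o=d["img"].copy()
# project planned core spot and basket rim corners est.
cv2.imwrite("pics/w7.png",o)
P=cloud(d);w=P[(P[...,2]>45)&(P[...,2]<56)&(d["img"].min(2)>120)];print(w.min(0),w.max(0))
d=take("top");P=cloud(d);m=np.zeros(P.shape[:2],bool);m[205:290,400:500]=1
g=m&(P[...,2]>-6)&(P[...,2]<14)&(d["img"].min(2)>170);q=P[g];print("floor",len(q),cv2.minAreaRect(q[:,:2].astype(np.float32)),np.median(q[:,2]))
E
```

```text
[ 435.1340102  -331.5400019   122.18783991] [ 0.06322791  0.04988396 -0.71146692]
[ 366.5026797  -382.67845699   45.36052102] [ 608.08573285 -203.06417622   52.74298849]
floor 22 ((483.59893798828125, -248.5755615234375), (30.24797248840332, 41.560791015625), 0.030064234510064125) 3.737422333244467
```

View pics/w7.png

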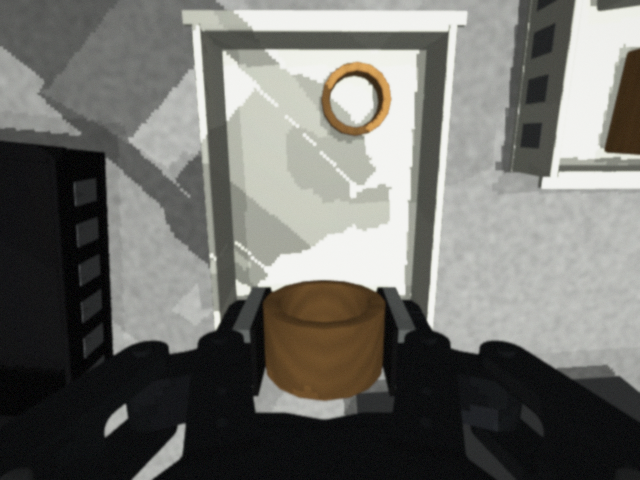

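I'm over the basket's free half with the spare well away at (356,97). I'll go down.

Emit:
jog_arm(
  increments=[
    {"dx": 0, "dy": 0, "dz": -15, "roll": 0, "jaw": 0.4},
    {"dx": 0, "dy": 0, "dz": -35, "roll": 0, "jaw": 0.4},
    {"dx": 0, "dy": 0, "dz": -55, "roll": 0, "jaw": 0.4},
    {"dx": 0, "dy": 0, "dz": -75, "roll": 0, "jaw": 0.4},
    {"dx": 0, "dy": 0, "dz": -93, "roll": 0, "jaw": 0.4},
    {"dx": 0, "dy": 0, "dz": -105, "roll": 0, "jaw": 0.4},
    {"dx": 0, "dy": 0, "dz": -113, "roll": 0, "jaw": 0.4},
    {"dx": 0, "dy": 0, "dz": -113, "roll": 0, "jaw": 0.4},
  ],
)

```text
time_s: 9.85
position: [435.2, -330.5, 8.9]
orientation: [0.733, 0.68, 0.0, -0.001]
contact_force: [-0.7, -0.1, 0.7]
opening: 0.465
grasp_force: 20.3
```

Emit:
jog_arm(
  increments=[
    {"dx": 0, "dy": 0, "dz": -1.5, "roll": 0, "jaw": 0.4},
    {"dx": 0, "dy": 0, "dz": -3, "roll": 0, "jaw": 0.4},
    {"dx": 0, "dy": 0, "dz": -3, "roll": 0, "jaw": 0.4},
  ],
)

```text
time_s: 10.15
position: [435.3, -331.3, 6.8]
orientation: [0.733, 0.68, -0.0, 0.0]
contact_force: [-0.6, -0.0, -0.4]
opening: 0.46
grasp_force: 20.3
```

Emit:
jog_arm(
  increments=[
    {"dx": 0, "dy": 0, "dz": -1, "roll": 0, "jaw": 0.4},
    {"dx": 0, "dy": 0, "dz": -2, "roll": 0, "jaw": 0.4},
    {"dx": 0, "dy": 0, "dz": -2, "roll": 0, "jaw": 0.4},
  ],
)

```text
time_s: 10.45
position: [435.2, -331.2, 4.3]
orientation: [0.733, 0.68, 0.0, -0.0]
contact_force: [0.4, -0.3, 0.0]
opening: 0.461
grasp_force: 20.3
```

Emit:
jog_arm(
  increments=[
    {"dx": 0, "dy": 0, "dz": -0.7, "roll": 0, "jaw": 0.4},
    {"dx": 0, "dy": 0, "dz": -0.7, "roll": 0, "jaw": 0.4},
  ],
)

```text
time_s: 10.65
position: [435.2, -331.2, 3.6]
orientation: [0.733, 0.68, -0.0, -0.0]
contact_force: [0.8, 0.3, -0.6]
opening: 0.463
grasp_force: 20.3
```

Emit:
jog_arm(
  increments=[
    {"dx": 0, "dy": 0, "dz": -0.7, "roll": 0, "jaw": 0.4},
    {"dx": 0, "dy": 0, "dz": -0.7, "roll": 0, "jaw": 0.4},
  ],
)

```text
time_s: 10.85
position: [435.2, -331.1, 2.9]
orientation: [0.733, 0.68, 0.0, -0.0]
contact_force: [0.6, -1.2, -1.1]
opening: 0.464
grasp_force: 20.3
```

Emit:
jog_arm(
  increments=[
    {"dx": 0, "dy": 0, "dz": -0.6, "roll": 0, "jaw": 0.4},
    {"dx": 0, "dy": 0, "dz": -0.6, "roll": 0, "jaw": 0.4},
  ],
)

```text
time_s: 11.05
position: [435.2, -331.2, 2.7]
orientation: [0.733, 0.68, -0.0, 0.0]
contact_force: [-1.3, 1.2, 4.6]
opening: 0.46
grasp_force: 22.2
```

Floor felt at 4.6 N. I'll open slowly.

Emit:
jog_arm(
  increments=[
    {"dx": 0, "dy": 0, "dz": 0.3, "roll": 0, "jaw": 0.46},
    {"dx": 0, "dy": 0, "dz": 0.3, "roll": 0, "jaw": 0.48},
    {"dx": 0, "dy": 0, "dz": 0.3, "roll": 0, "jaw": 0.5},
    {"dx": 0, "dy": 0, "dz": 0.3, "roll": 0, "jaw": 0.53},
    {"dx": 0, "dy": 0, "dz": 0.3, "roll": 0, "jaw": 0.57},
    {"dx": 0, "dy": 0, "dz": 0.3, "roll": 0, "jaw": 0.62},
    {"dx": 0, "dy": 0, "dz": 0.3, "roll": 0, "jaw": 0.65},
    {"dx": 0, "dy": 0, "dz": 0.3, "roll": 0, "jaw": 0.65},
  ],
)

```text
time_s: 11.85
position: [435.2, -331.2, 2.7]
orientation: [0.733, 0.68, -0.0, -0.0]
contact_force: [-0.9, 0.7, 0.3]
opening: 0.646
grasp_force: 0.0
```

```bash
python3 - <<'E'
from h import *
s=monitor.state();print(s["position"],s["contact_force"],s["opening"],s["grasp_force"])
for i in range(2):
    d=take("wrist");im=d["img"];hsv=cv2.cvtColor(im,cv2.COLOR_BGR2HSV)
    br=((hsv[...,0]<22)&(hsv[...,0]>5)&(hsv[...,1]>90)).astype(np.uint8);br[:250]=0;br[:,:200]=0;br[:,450:]=0
    print(cv2.boundingRect(cv2.findNonZero(br)))
    for r in (300,340): print(np.nonzero(im[r].max(1)<60)[0][[0,-1]], np.nonzero(br[r])[0][[0,-1]])
E
```

```text
[ 435.19817514 -331.16208131    2.68718027] [-0.90842381  0.73177564  0.25063241] 0.6464768824873838 0.0
(214, 280, 230, 198)
[236 411] [265 382]
[172 475] [237 414]
(201, 280, 242, 200)
[236 411] [265 382]
[172 475] [266 408]
```

Core sits still between the open pads, spanning columns 265–382. I'll retreat straight up.

Emit:
jog_arm(
  increments=[
    {"dx": 0, "dy": 0, "dz": 5, "roll": 0, "jaw": 0.65},
    {"dx": 0, "dy": 0, "dz": 20, "roll": 0, "jaw": 0.65},
    {"dx": 0, "dy": 0, "dz": 45, "roll": 0, "jaw": 0.65},
    {"dx": 0, "dy": 0, "dz": 80, "roll": 0, "jaw": 0.65},
    {"dx": 0, "dy": 0, "dz": 120, "roll": 0, "jaw": 0.65},
    {"dx": 0, "dy": 0, "dz": 160, "roll": 0, "jaw": 0.65},
    {"dx": 0, "dy": 0, "dz": 180, "roll": 0, "jaw": 0.65},
    {"dx": 0, "dy": 0, "dz": 180, "roll": 0, "jaw": 0.65},
  ],
)

```text
time_s: 12.75
position: [436.0, -331.9, 186.1]
orientation: [0.733, 0.68, -0.0, 0.003]
contact_force: [0.7, -0.0, 0.1]
opening: 0.644
grasp_force: 0.0
```

```bash
python3 - <<'E'
from h import *
for i in range(2):
    d=take("wrist");im=d["img"];hsv=cv2.cvtColor(im,cv2.COLOR_BGR2HSV)
    br=((hsv[...,0]<22)&(hsv[...,0]>5)&(hsv[...,1]>90)).astype(np.uint8)
    n,_,st,ce=cv2.connectedComponentsWithStats(br)
    for k in range(1,n):
        if st[k,4]>150: print(st[k],ray(d,ce[k],30).round(1))
print(monitor.state()["position"])
E
```

```text
[ 549   60   91   94 7357] [[ 638.9 -263.5   30. ]]
[ 320   76   54   57 1062] [[ 460.4 -247.1   30. ]]
[ 297  199   50   38 1757] [[ 435.4 -328.5   30. ]]
[ 552   61   88   95 7129] [[ 637.4 -263.4   30. ]]
[ 322   78   54   57 1069] [[ 460.4 -247.2   30. ]]
[ 298  201   50   38 1764] [[ 435.4 -328.5   30. ]]
[ 435.00265121 -330.90317828  182.49187116]
```

The core is at rest at (435,-328), the spare is unmoved at (460,-247), and the gripper is clear.

```bash
python3 -c "
from rig import robot
print(robot.close_job())"
```

```text
the job is handed in; nothing more can be done
None
```

The core was slid off the arm, with force readings at noise level along the arm (3.6 N for a moment as the jaws closed), and set down and released in the white basket at about 13 s; the standing core did not move, and I handed the job in (no verdict was returned).

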